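Draw the sprung pastry gauge out to its set length and hold it

TASK

A pepper shaker stands in the way of the pastry gauge's sprung telescoping rod: first stand it aside, upright on the worktop at least 8 cm to the side of the rod's line, and let go of it. Then pull the rod out by its black upright grip until its pointer is over the middle of the collar set on the rule, and finish while still holding it there against the spring. Leave the collar where it is set and do not disturb the other things.

Things in the scene. Friction and masses are not known exactly. Their poses are not given: they have to be found in the camera images.
- gauge: Fixed gauge: wooden foot 200x115x14 mm with a level tube (21 mm thick, axis 44 mm up, clamp rings to 57 mm up) at x = 0 to 0.20, and a flat rule 16 mm wide, 10 mm high on the worktop at y = -0.050, x = 0.012 to -0.233. Origin on the worktop under the tube's mouth; z up; the rod comes out along -x, which points to the robot's left within 30 degrees.
- gauge_rod: Rod 10 mm thick, 44 mm up, ending in a black upright round grip (22 mm diameter, 33 to 101 mm up); a 7 mm arm (top 47 mm up) goes from it to the pointer. Origin on the grip's axis at worktop height, axes as gauge; x = -0.045 in the gauge frame when in. Slides 170 mm along gauge -x; a spring pulls it in with 3 N plus 0.4 N per 10 mm drawn. A 16 mm sleeve follows half as far.
- pointer (a point): Lower tip of the pointer on the rod, 50 mm to the gauge's -y side of the grip's axis, 24 mm above the worktop; moves with the rod.
- gauge_collar: Dark collar held on the rule by friction: 14 mm along the rule, 24 mm wide, top 16 mm up, a small thumb screw outside. Origin on the worktop under its middle, axes as gauge. It marks the wanted length, 90 to 150 mm of rod travel from fully in.
- mark (a point): Middle of the collar's top, 16 mm above the worktop. The pointer's tip passes 8 mm above it; at the set length both have the same x in the gauge frame.
- pepper_shaker: Loose glass shaker with a grey domed cap, 90 mm tall, 44 mm diameter up to 70 mm, cap 34 mm, about 0.1 kg, standing upright right in front of the grip, in the rod's path, its axis 60 to 75 mm from the grip's axis. Origin: centre of its underside, z up.
- salt_shaker: Bystander: another such shaker (44 mm diameter, 90 mm tall) standing beside the tube, on the gauge's +y side. Origin: centre of its underside.
- spice_jar: Bystander: jar 42 mm in diameter, 96 mm tall, standing beyond the rod's reach, past the end of the rule. Origin: centre of its underside.
- tea_light: Bystander: small round candle in a cup, 38 mm diameter, 15 mm tall, beside the foot on the gauge's -y side. Origin: centre of its underside.
Not all that is in view belongs to the job. What is shaped like the pepper_shaker but purple or turquoise is not meant.

How it is judged:
On the way, in this order (a step that is already met when the one before it is completed fails the run):
1. the pepper shaker stands upright on the worktop, at least 7 cm to the side of the rod's line, and is let go ((y of pepper_shaker in the frame of gauge above 0.07 m or y of pepper_shaker in the frame of gauge below -0.07 m) and height (world z) of pepper_shaker between -0.01 and 0.006 m and angle between pepper_shaker's own z axis and vertical below 0.1 rad and contact force between pepper_shaker and the arm below 0.2 N and contact force between pepper_shaker and the fingers below 0.2 N), for 0.2 s.
2. the fingers hold the rod drawn out with its pointer over the collar (within 6 mm of its middle) (x of pointer in the frame of mark between -0.006 and 0.006 m and contact force between the fingers and gauge_rod above 2 N), for 0.5 s.
At the end, for the whole second after the job is handed in: Fingers hold the resting rod (over 2 N, no loose thing on it), pointer within 6 mm of the collar's middle; pepper shaker upright (0.1 rad), at rest, untouched on the worktop, 70 mm or more beside the rod's line; collar moved under 4 mm, salt shaker, spice jar, tea light under 30 mm (all of step 1 and all of step 2 and linear speed of gauge_rod below 0.01 m/s and contact force between gauge_rod and pepper_shaker below 0.2 N and contact force between gauge_rod and salt_shaker below 0.2 N and contact force between gauge_rod and spice_jar below 0.2 N and contact force between gauge_rod and tea_light below 0.2 N and linear speed of pepper_shaker below 0.02 m/s and distance of gauge_collar from where it was at the start of the episode below 0.004 m and distance of each of salt_shaker, spice_jar, tea_light from where it was at the start of the episode below 0.03 m); the arm keeps its last pose, push and grip.
It fails at once if the rod pushes the pepper shaker (contact force between gauge_rod and pepper_shaker above 1.5 N).
It fails at once if the pepper shaker is tipped over (angle between pepper_shaker's own z axis and vertical above 0.8 rad).
It fails at once if the collar is shifted on the rule (distance of gauge_collar from where it was at the start of the episode above 0.005 m).
It fails at once if a bystander is disturbed (distance of any of salt_shaker, spice_jar, tea_light from where it was at the start of the episode above 0.03 m).
It also fails if it takes over 54 s, if anything falls off the work surface, if the arm or the gripper's body presses on something with over 40 N, if the wrist force passes 120 N, or if a joint passes its speed limit or range.

ROBOT

A 7-joint arm with a two-finger parallel gripper is mounted at the origin on the work surface; the furniture and walls round the work are solid. World frame = base frame: x ahead of the robot, y to its left, z up, the work surface at z = 0. Lengths are in m, angles in rad, forces in N, time in s.
With the tool pointing down it reaches from about 0.425 to 0.925 m from the base axis. Payload 6.8 kg.
Tool frame: the origin (TCP) lies on the mounting face of the last link; the fingertips stand 182 mm ahead of it and the grasp point (between the pads) lies 163 mm ahead of it (hold_point_z is the z of the grasp point in the tool frame, in m); z points along the fingers, y is the line along which they close (so a half turn about z gives the same grasp; the last joint's range is limited). The gripper opens to 88 mm and grips with 3 to 60 N. Pads are 20 mm wide; open, the fingers measure 115 mm over their backs; the gripper's body (75 mm by 178 mm) begins 61 mm behind the grasp point.
Start: joints at [-1.216, 0.477, 0.022, 1.555, -0.011, 1.109, -0.083], TCP at [0.301, 0.604, 0.405] pointing down, gripper open.
Joint ranges: [-2.96, 2.96], [-0.34, 2.1], [-1.41, 1.46], [0.24, 2.44], [-1.37, 4.51], [0.17, 1.92], [-2.96, 2.96]. Speed limits (rad/s): [2.39, 2.39, 3.14, 3.14, 3.14, 3.14, 3.14].

INTERFACE

Orientations are given as [roll, pitch, yaw] about the fixed x, y, z axes, in that order (R = Rz(yaw) Ry(pitch) Rx(roll)).
In Python, from plant import get_state, get_image, get_calibration, finish_job, hold_point_z gives the robot as it stands.
- The arm moves only by the shell command python3 -m inch 'ROWS' [FORCE]. ROWS is JSON, a list of rows, each a list of 7 numbers: the closure, from 0 (fully open) to 1 (shut), then the shift along the world's x, y, z in mm, then the turn, a rotation vector about the world's x, y, z in degrees. A call has 1 to 10 rows; each row shifts and turns the commanded pose from where the row before left it; what a row does not reach is not made up. A row lasts 1/10 s, in which the tool goes at most 50 mm and 8.59 degrees, less where a joint would pass 70% of its speed; a pose out of reach is approached as far as the arm can. A call is refused whole if a number of a shift passes 50 or a number of a turn 8.59, either way. A call with a gripper value outside its range is refused whole. The fingers move at their own pace and stop on an object; FORCE is the grip in N (left out, the last holds). Time passes only in rows, so rows that do not move let the fingers close. It gives the time, the measured TCP pose, the force, the opening and the grip force at its end, in the units of the state.
- get_state(): the state, without advancing time (a new reading comes with each control period).
- get_image(name): name is "scene" or "top" or "wrist"; returns the picture (384x512x3 uint8, red, green, blue); there is no depth.
- get_calibration(name): a dict with "fx", "fy", "cx", "cy" (pixels), "rvec" (rotation vector, rad) and "tvec" (3), from world to camera coordinates, as OpenCV has them. Camera axes: x right, y down, z forward; pixel columns grow to the right and rows downward; lengths in m; the calibration is good to about 2 mm. The wrist camera is an equidistant fisheye: a pixel r from the principal point sees the ray r / f radians off the axis. A picture is of the moment at which its call begins: read the wrist's pose just before it. get_calibration takes no time and is no camera call; for the wrist camera it gives the pose at the moment of the call.
- finish_job(): hands the job in; it is judged then, once.
The state is a dict: "time_s": time; "joints": joint angles; "qd": joint speeds; "effort": joint torques, N m; "tcp_pos": TCP position; "eef_rot": TCP orientation; "wrist_force": force on the tool from outside, world axes, zero at the start; "wrist_torque": the same for the moment, N m; "opening": finger opening in m; "gripper_force": force on a finger pad.
Only numpy, scipy, OpenCV 4.12 (cv2) and the standard library are available. Lean on these libraries where they do the work, as an engineer would, in place of code of your own. Each camera call takes 0.05 s, during which the arm holds its last target. There are 200 camera calls.

## Working session

There is one attempt and no reset: what is moved stays moved. The work goes in short steps, Python scripts to look and compute and a shell command to move; the robot and the scene stay as the last step left them, time stands still between calls to the robot, and variables do not carry over. Pictures are saved under pics/ and viewed, at most 10 in all, crops included, and the job is handed in when it is done.

```bash
mkdir -p pics; ls; python3 - <<'E'
from plant import *
import cv2
print(get_state(),hold_point_z)
for n in("scene","top"):
    c=get_calibration(n);print(n,c)
    cv2.imwrite(f"pics/{n}0.png",get_image(n)[:,:,::-1])
E
```

```text
pics
{'time_s': 0.0, 'joints': array([-1.2160887 ,  0.47780845,  0.02236334,  1.55642341, -0.01150264,
        1.109294  , -0.08308042]), 'qd': array([ 0.00015867, -0.00164875,  0.00201434, -0.00106201, -0.00122834,
       -0.00063162, -0.00021976]), 'effort': array([-7.18404135e-04, -5.82859182e+01,  1.53435275e+00, -2.72617435e+01,
       -5.43769612e-02,  1.68589392e-02,  1.67630465e-04]), 'tcp_pos': array([0.30124647, 0.60375436, 0.40368813]), 'eef_rot': array([-3.13979359e+00,  1.42560311e-04,  2.67880448e+00]), 'wrist_force': array([-0.71082069, -0.16703436, -0.81130777]), 'wrist_torque': array([-0.02731439,  0.00431291, -0.05459109]), 'gripper_force': 0.0, 'opening': 0.08760901691786263} 0.1633
scene {'fx': 349.7742016252142, 'fy': 349.7742016252142, 'cx': 259.2326736768165, 'cy': 193.40115373053467, 'rvec': array([ 2.27044511, -0.71749139,  0.27973005]), 'tvec': array([-0.47051108,  0.24337406,  0.66815425])}
top {'fx': 436.7023170026884, 'fy': 436.7023170026884, 'cx': 252.13442608352818, 'cy': 199.16210799336332, 'rvec': array([ 2.10542844, -2.13504673,  0.18393799]), 'tvec': array([-0.01326412,  0.54801822,  1.04749516])}
```

```bash
cat > h.py <<'E'
import numpy as np,cv2
from plant import *
def ray(name,px,c=None):
    c=c or get_calibration(name)
    R=cv2.Rodrigues(np.array(c["rvec"],float))[0];t=np.array(c["tvec"],float)
    u=(np.array(px,float)-[c["cx"],c["cy"]])/[c["fx"],c["fy"]]
    if name=="wrist":
        r=np.linalg.norm(u);d=np.r_[u/max(r,1e-9)*np.sin(r),np.cos(r)]
    else: d=np.r_[u,1]
    return -R.T@t,R.T@d/np.linalg.norm(d)
def plane(name,px,z,c=None):
    o,d=ray(name,px,c);return o+d*(z-o[2])/d[2]
def tri(*rays):
    A=sum(np.eye(3)-np.outer(d,d) for o,d in rays);b=sum((np.eye(3)-np.outer(d,d))@o for o,d in rays)
    p=np.linalg.solve(A,b);return p,[np.linalg.norm((np.eye(3)-np.outer(d,d))@(p-o)) for o,d in rays]
E
```

```text
(no output)
```

View pics/scene0.png

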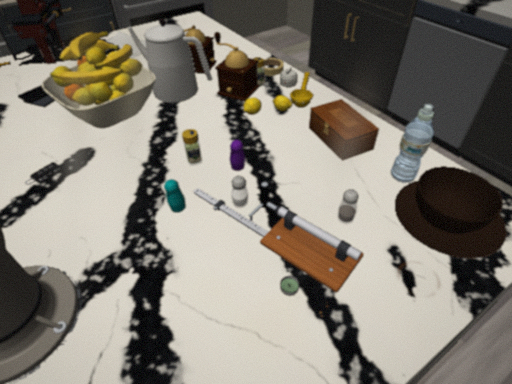

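View pics/top0.png

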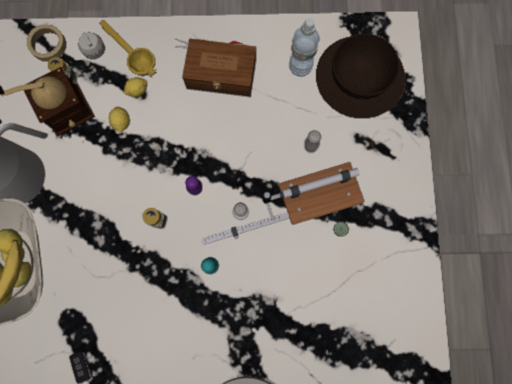

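The overview shows the pepper shaker at top (240,211) and scene (239,190). The collar is near top (235,232), the jar at (155,217), and the purple and turquoise decoys at (193,185) and (209,265). I'll zoom in for exact pixels.

```bash
python3 - <<'E'
import cv2,numpy as np
a=cv2.imread("pics/top0.png")[155:275,190:380];b=cv2.imread("pics/scene0.png")[140:290,180:370]
a=cv2.resize(a,None,fx=4,fy=4,interpolation=cv2.INTER_CUBIC);b=cv2.resize(b,None,fx=4,fy=4,interpolation=cv2.INTER_CUBIC)
cv2.imwrite("pics/tc.png",a);cv2.imwrite("pics/sc.png",b)
E
```

```text
(no output)
```

View pics/tc.png

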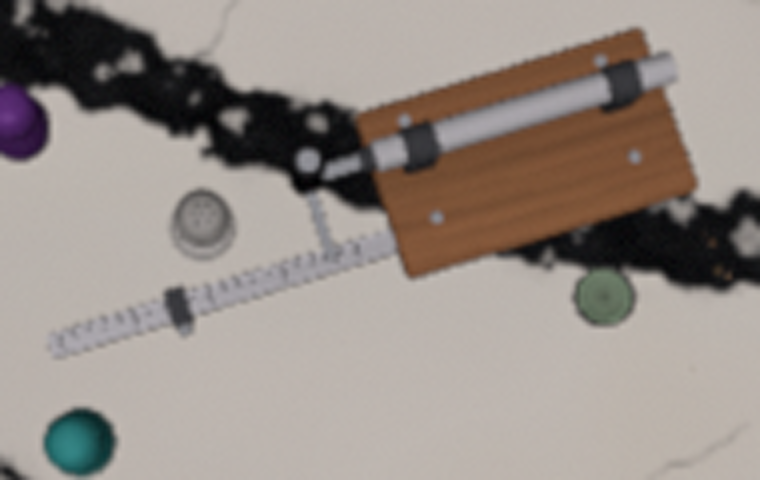

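View pics/sc.png

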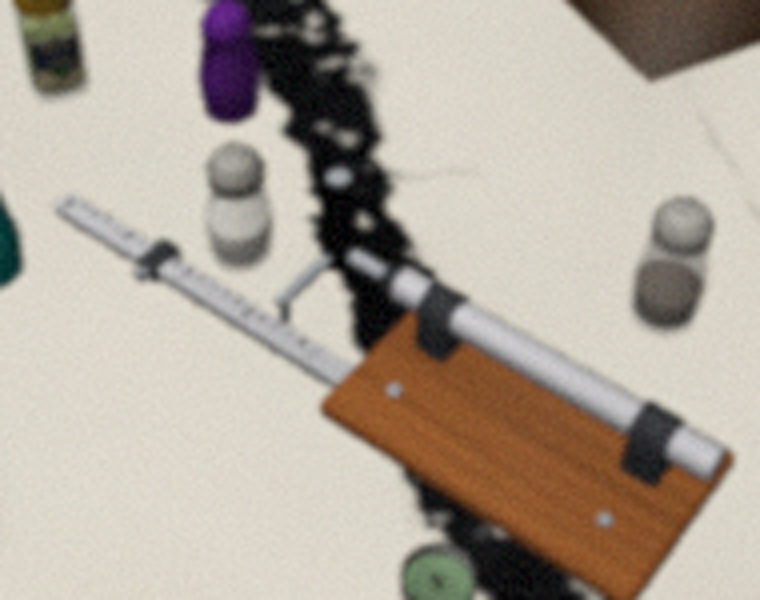

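The crops show these features:

| Feature | Top crop | Scene crop |
|---|---|---|
| Grip cap | (308,160) | (338,177) |
| Pepper cap | (203,215) | (236,168) |
| Collar | (178,303) | (157,258) |
| Pointer | (330,250) | (285,315) |
| Foot corners | (360,112), (640,30), (695,187), (412,277) | – |

```bash
python3 - <<'E'
from h import *
np.set_printoptions(precision=4,suppress=True)
T=lambda x,y:((x+.5)/4-.5+190,(y+.5)/4-.5+155)
S=lambda x,y:((x+.5)/4-.5+180,(y+.5)/4-.5+140)
for n,a,b in[("grip",(308,160),(338,177)),("pepcap",(203,215),(236,168)),("collar",(178,303),(157,258)),("rule end",(52,347),(65,205)),("pointer",(330,250),(285,315)),("tea",(604,295),(438,578)),("tubeend",(672,66),(715,460))]:
    print(n,*tri(ray("top",T(*a)),ray("scene",S(*b))))
c=[plane("top",T(*p),.014)[:2] for p in[(360,112),(640,30),(695,187),(412,277)]];print(np.array(c))
c=np.array(c);e=(c[1]+c[2]-c[0]-c[3])/2
print("foot size",np.linalg.norm(e),np.linalg.norm(c[0]-c[3]),"gauge x yaw deg",np.degrees(np.arctan2(e[1],e[0])))
col=plane("top",T(178,301),.016);re=plane("top",T(52,347),.010);r2=plane("top",T(392,243),.010)
g=plane("top",T(308,160),.101);print("collar",col,"ruleend",re,"grip",g,"pep",plane("top",T(203,220),.08),plane("scene",S(239,264),0))
d=r2-re;print("yaw rule",np.degrees(np.arctan2(d[1],d[0])))
u=e/np.linalg.norm(e);v=np.array([-u[1],u[0]])
for n,p in[("collar",col),("re",re),("pep",plane("top",T(203,215),.08)),("salt",plane("top",(313,136),.08)),("jar",plane("top",(152,215),.09)),("purple",plane("top",(193,184),.08)),("turq",plane("top",(209,265),.08)),("footmid",np.array([*c.mean(0),0]))]: print(n,p,"rel grip",(p-g)[:2]@u,(p-g)[:2]@v)
E
```

```text
grip [ 0.5488 -0.0563  0.1007] [np.float64(0.00015166470614760803), np.float64(0.00015166470614767183)]
pepcap [0.5207 0.0081 0.0734] [np.float64(0.00023500019567783087), np.float64(0.00023500019567778582)]
collar [0.4728 0.0275 0.0087] [np.float64(0.0016372980690847927), np.float64(0.0016372980690849337)]
rule end [0.4482 0.1087 0.0024] [np.float64(0.00048319586242298704), np.float64(0.00048319586242306657)]
pointer [ 0.5031 -0.0704  0.0276] [np.float64(0.0017099890246106862), np.float64(0.0017099890246107174)]
tea [ 0.4753 -0.2467  0.0108] [np.float64(0.00016898693950790952), np.float64(0.0001689869395078908)]
tubeend [ 0.6169 -0.2903  0.0469] [np.float64(3.389705544884647e-05), np.float64(3.389705544887586e-05)]
[[ 0.5974 -0.093 ]
 [ 0.6499 -0.2785]
 [ 0.5444 -0.3084]
 [ 0.4884 -0.1238]]
foot size 0.19285728369592176 0.11327956764044095 gauge x yaw deg -73.68155163304922
collar [0.4748 0.0266 0.016 ] ruleend [0.4471 0.1079 0.01  ] grip [ 0.5489 -0.0563  0.101 ] pep [0.5168 0.0078 0.08  ] [0.5138 0.0013 0.    ]
yaw rule -73.71850870345916
collar [0.4748 0.0266 0.016 ] rel grip -0.10036761831479166 -0.047798926738518197
re [0.4471 0.1079 0.01  ] rel grip -0.1862201665830579 -0.05161381026467925
pep [0.5199 0.0077 0.08  ] rel grip -0.0696370499517315 -0.009871244621639255
salt [ 0.7011 -0.1759  0.08  ] rel grip 0.15755168614941817 0.11243233274088464
jar [0.5052 0.2207 0.09  ] rel grip -0.2781785835643424 0.03589312186088942
purple [0.5825 0.1241 0.08  ] rel grip -0.16368923791221998 0.08289751601200077
turq [0.3844 0.0836 0.08  ] rel grip -0.18047271073655397 -0.11860769014066935
footmid [ 0.57   -0.2009  0.    ] rel grip 0.14471914656692295 -0.02038216876410332
```

```bash
python3 -m inch '[[0,17,-46,0,0,0,-7.9],[0,17,-46,0,0,0,-7.9],[0,17,-46,0,0,0,-7.9],[0,17,-46,0,0,0,-7.9],[0,17,-46,0,0,0,-7.9],[0,17,-46,0,0,0,-7.7],[0,17,-46,0,0,0,0],[0,17,-46,0,0,0,0],[0,17,-46,0,0,0,0],[0,17,-46,0,0,0,0]]' 30
python3 -m inch '[[0,17,-46,0,0,0,0],[0,17,-46,0,0,0,0],[0,15,-44,0,0,0,0],[0,0,0,-20,0,0,0],[0,0,0,-20,0,0,0],[0,0,0,-20,0,0,0],[0,0,0,0,0,0,0],[0,0,0,0,0,0,0],[0,0,0,0,0,0,0]]'
python3 - <<'E'
from h import *
print(get_state()["tcp_pos"],get_state()["eef_rot"],get_state()["joints"])
c=get_calibration("wrist");print(c)
im=get_image("wrist");cv2.imwrite("pics/w1.png",im[:,:,::-1])
R=cv2.Rodrigues(np.array(c["rvec"]))[0]
def proj(p):
    q=R@np.array(p)+c["tvec"];r=np.linalg.norm(q[:2]);th=np.arctan2(r,q[2]);return np.array([c["cx"],c["cy"]])+c["fx"]*th*q[:2]/r
for p in[(.52,.008,.09),(.549,-.056,.101),(.475,.0266,.016)]:print(p,proj(p))
E
```

```text
time_s: 1.1
tcp_pos: [0.4715, 0.142, 0.4046]
eef_rot: [-3.142, -0.0, 1.855]
wrist_force: [0.9, 0.6, 0.3]
opening: 0.0882
gripper_force: 0.0
time_s: 2.0
tcp_pos: [0.5207, 0.0081, 0.3456]
eef_rot: [3.14, 0.0, 1.855]
wrist_force: [-0.7, 0.7, -0.7]
opening: 0.0877
gripper_force: 0.0
[0.52074432 0.00806422 0.34562245] [3.14015486e+00 1.26570252e-04 1.85509409e+00] [-0.51176089  0.31200495  0.45666399  2.00610501 -0.17976183  0.86029707
  0.32769055]
{'fx': 297.3186396354542, 'fy': 297.3186396354542, 'cx': 255.75166672223057, 'cy': 187.1176392166215, 'rvec': array([-2.86757549, -0.40972585, -0.05308103]), 'tvec': array([-0.50232171, -0.14830325,  0.29699606])}
(0.52, 0.008, 0.09) [254.80339071 196.08949865]
(0.549, -0.056, 0.101) [266.26539687 276.26631205]
(0.475, 0.0266, 0.016) [218.68509352 148.73604165]
```

View pics/w1.png

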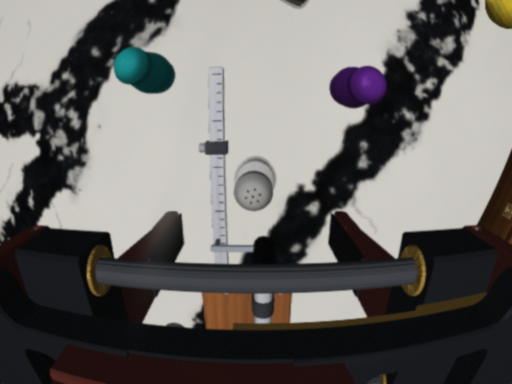

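The wrist view shows the pepper cap at (254,190), the collar at (216,147) and the grip at about (264,243). All are close to the predicted pixels.

```bash
python3 - <<'E'
from h import *
np.set_printoptions(precision=4,suppress=True)
im=cv2.imread("pics/w1.png").astype(int)
c=get_calibration("wrist")
print("cap",plane("wrist",(254,190),.088,c),"base top edge", plane("wrist",(256,157),.07,c),"cap bottom L/R",plane("wrist",(235,185),.08,c),plane("wrist",(273,187),.08,c))
print("collar",plane("wrist",(216,147),.016,c))
T=lambda x,y:((x+.5)/4-.5+190,(y+.5)/4-.5+155)
print("tri",tri(ray("wrist",(254,190),c),ray("top",T(203,213))))
print("coltri",tri(ray("wrist",(216,147),c),ray("top",T(178,301))))
d=plane("wrist",(221,260),.01,c)-plane("wrist",(216,70),.01,c);print("yaw",np.degrees(np.arctan2(d[1],d[0])))
E
```

```text
cap [0.5182 0.0123 0.088 ] base top edge [0.5128 0.0366 0.07  ] cap bottom L/R [0.502 0.01  0.08 ] [0.5335 0.0173 0.08  ]
collar [0.4719 0.0277 0.016 ]
tri (array([0.5205, 0.0084, 0.0746]), [np.float64(0.001519637075422181), np.float64(0.0015196370754221897)])
coltri (array([0.4733, 0.0273, 0.0209]), [np.float64(0.0014014378205706062), np.float64(0.0014014378205705975)])
yaw -73.68211232830677
```

```bash
python3 -m inch '[[0,-2,2,-30,0,0,0],[0,0,0,-35,0,0,0],[0,0,0,-35,0,0,0],[0,0,0,-30,0,0,0],[0,0,0,0,0,0,0],[1,0,0,0,0,0,0],[1,0,0,0,0,0,0],[1,0,0,0,0,0,0],[1,0,0,0,0,0,0],[1,0,0,0,0,0,0]]' 15
python3 -m inch '[[1,0,0,0,0,0,0],[1,0,0,0,0,0,0],[1,0,0,0,0,0,0]]'
```

```text
time_s: 3.05
tcp_pos: [0.5186, 0.0101, 0.2154]
eef_rot: [3.14, 0.0, 1.855]
wrist_force: [-0.3, 0.1, -0.2]
opening: 0.0512
gripper_force: 0.0
time_s: 3.35
tcp_pos: [0.5186, 0.01, 0.2149]
eef_rot: [3.141, 0.0, 1.855]
wrist_force: [0.1, 0.2, 3.2]
opening: 0.0405
gripper_force: 15.1
```

```bash
python3 -m inch '[[1,0,0,10,0,0,0],[1,0,0,20,0,0,0],[1,10,3,0,0,0,0],[1,25,7,0,0,0,0],[1,30,9,0,0,0,0],[1,25,7,0,0,0,0],[1,15,4,0,0,0,0],[1,5,2,0,0,0,0],[1,0,0,0,0,0,0],[1,0,0,0,0,0,0]]'
python3 - <<'E'
from h import *
a=get_image("scene")[:,:,::-1][130:250,180:330];b=get_image("top")[:,:,::-1][150:270,190:340]
cv2.imwrite("pics/l1.png",cv2.resize(np.vstack([a,b]),None,fx=2.5,fy=2.5,interpolation=cv2.INTER_CUBIC))
E
```

```text
time_s: 4.35
tcp_pos: [0.6276, 0.0417, 0.2442]
eef_rot: [-3.14, -0.0, 1.855]
wrist_force: [-0.5, -0.2, -2.0]
opening: 0.0408
gripper_force: 14.8
```

View pics/l1.png

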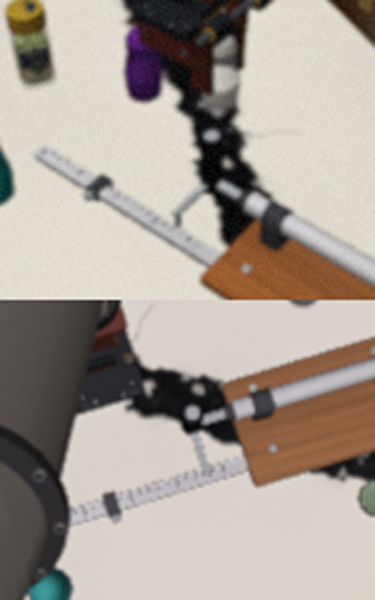

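The shaker is held upright between the pads and the rod's path is clear. I'll set it down and release.

```bash
python3 -m inch '[[1,0,0,-15,0,0,0],[1,0,0,-9,0,0,0],[1,0,0,-3,0,0,0],[1,0,0,-2,0,0,0],[1,0,0,0,0,0,0],[1,0,0,0,0,0,0]]'
python3 -m inch '[[0.5,0,0,0,0,0,0],[0.4,0,0,0,0,0,0],[0,0,0,0,0,0,0],[0,0,0,0,0,0,0],[0,0,0,0,0,0,0],[0,0,0,0,0,0,0],[0,0,0,0,0,0,0]]'
```

```text
time_s: 5.05
tcp_pos: [0.6285, 0.042, 0.2158]
eef_rot: [3.141, 0.0, 1.855]
wrist_force: [0.1, -0.2, -0.6]
opening: 0.0402
gripper_force: 14.8
time_s: 5.75
tcp_pos: [0.6284, 0.042, 0.2157]
eef_rot: [3.142, -0.0, 1.855]
wrist_force: [0.4, 0.4, -0.1]
opening: 0.0866
gripper_force: 0.0
```

```bash
python3 -m inch '[[0,0,0,25,0,0,0],[0,0,0,45,0,0,0],[0,0,0,45,0,0,0],[0,-10,-12,0,0,0,8.2],[0,-10,-14,0,0,0,8.2],[0,-10,-12,0,0,0,8.2],[0,-10,-12,0,0,0,8.2],[0,-10,-12,0,0,0,8.2],[0,-10,-12,0,0,0,8.2],[0,-10,-12,0,0,0,8.2]]' 40
python3 -m inch '[[0,-10,-12,0,0,0,8.2],[0,0,0,0,0,0,8.2],[0,0,0,0,0,0,8.2],[0,0,0,0,0,0,8.0],[0,0,0,0,0,0,0],[0,0,0,0,0,0,0]]'
python3 - <<'E'
from h import *
print(get_state()["joints"])
cv2.imwrite("pics/w2.png",np.vstack([get_image("wrist")[:,:,::-1][80:300],get_image("scene")[:,:,::-1][80:300]]))
E
```

```text
time_s: 6.75
tcp_pos: [0.5579, -0.0446, 0.3307]
eef_rot: [-3.142, 0.0, 2.863]
wrist_force: [-0.4, 0.3, -0.2]
opening: 0.088
gripper_force: 0.0
time_s: 7.35
tcp_pos: [0.5483, -0.0562, 0.3307]
eef_rot: [3.141, -0.0, -2.861]
wrist_force: [0.8, -0.4, 0.0]
opening: 0.088
gripper_force: 0.0
[-0.08734386  0.35977587  0.09444778  1.93108683 -0.04427573  0.85273219
  1.88115227]
```

View pics/w2.png

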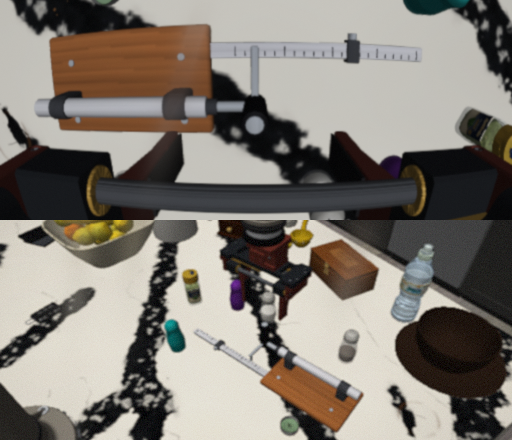

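The wrist picture shows the grip top at (255,205) full-frame, and the pepper shaker stands upright aside. The collar is at (352,128) and the pointer arm's end at (255,128).

```bash
python3 - <<'E'
from h import *
np.set_printoptions(precision=4,suppress=True)
c=get_calibration("wrist");T=lambda x,y:((x+.5)/4-.5+190,(y+.5)/4-.5+155)
print("grip",plane("wrist",(255,205),.101,c),tri(ray("wrist",(255,205),c),ray("top",T(308,160))))
p=plane("wrist",(254.5,128),.047,c);k=plane("wrist",(352.5,128),.016,c)
r=plane("wrist",(255,205),.101,c);u=np.array([np.cos(np.radians(-73.7)),np.sin(np.radians(-73.7))])
print("pointer arm",p,"collar",k,(p-k)[:2]@u,"grip-collar",(r-k)[:2]@u, np.degrees(get_state()["eef_rot"]))
E
```

```text
grip [ 0.5479 -0.0561  0.101 ] (array([ 0.5493, -0.0561,  0.0974]), [np.float64(0.00042251623631922553), np.float64(0.00042251623631926673)])
pointer arm [ 0.4965 -0.0715  0.047 ] collar [0.4683 0.0241 0.016 ] 0.09971613252797701 grip-collar 0.09939156069058594 [ 180.       -0.004  -163.8751]
```

```bash
python3 -m inch '[[0,0,0,-30,0,0,0],[0,0,0,-34,0,0,0],[0,0,0,-15,0,0,0],[0,0,0,-5,0,0,0],[0,0,0,0,0,0,0],[1,0,0,0,0,0,0],[1,0,0,0,0,0,0],[1,0,0,0,0,0,0],[1,0,0,0,0,0,0],[1,0,0,0,0,0,0]]' 40
python3 -m inch '[[1,0,0,0,0,0,0],[1,0,0,0,0,0,0],[1,0,0,0,0,0,0],[1,0,0,0,0,0,0],[1,0,0,0,0,0,0]]'
```

```text
time_s: 8.45
tcp_pos: [0.5484, -0.056, 0.247]
eef_rot: [-3.141, 0.001, -2.858]
wrist_force: [-0.2, -0.0, -0.2]
opening: 0.0515
gripper_force: 0.0
time_s: 8.95
tcp_pos: [0.5485, -0.0566, 0.2466]
eef_rot: [-3.141, 0.0, -2.858]
wrist_force: [1.7, -3.6, -1.2]
opening: 0.0211
gripper_force: 40.0
```

```bash
python3 -m inch '[[1,-3,10,0,0,0,0],[1,-6,20,0,0,0,0],[1,-6,20,0,0,0,0],[1,-6,20,0,0,0,0],[1,-4,15,0,0,0,0],[1,-2,6,0,0,0,0],[1,0,0,0,0,0,0],[1,0,0,0,0,0,0],[1,0,0,0,0,0,0]]'
python3 - <<'E'
from h import *
cs=get_calibration("wrist")
w=get_image("wrist")[:,:,::-1][90:230,130:430];s=get_image("scene")[:,:,::-1][170:230,180:300]
cv2.imwrite("pics/w3.png",np.vstack([cv2.resize(w,(600,280),interpolation=cv2.INTER_CUBIC),cv2.resize(s,(600,300),interpolation=cv2.INTER_CUBIC)]))
E
```

```text
time_s: 9.85
tcp_pos: [0.5218, 0.0336, 0.2466]
eef_rot: [-3.14, 0.001, -2.859]
wrist_force: [3.3, -5.9, -3.5]
opening: 0.0213
gripper_force: 40.0
```

View pics/w3.png

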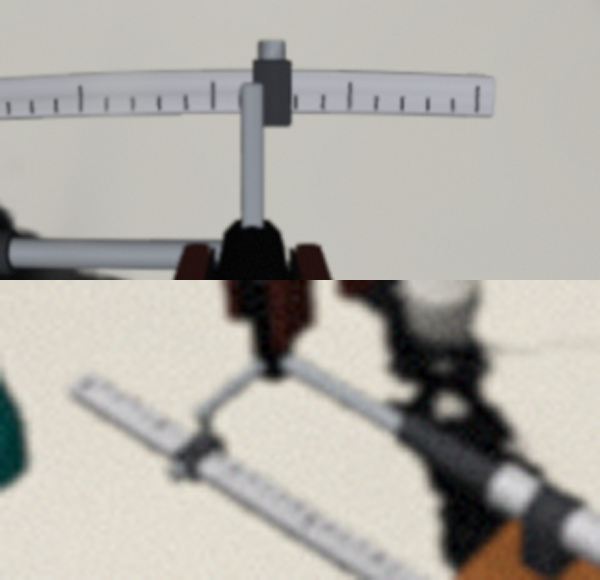

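The pointer's arm end is at wrist pixel (256,133) and the collar's middle at (266,136), so it's a few mm short.

```bash
python3 - <<'E'
from h import *
np.set_printoptions(precision=4,suppress=True)
c=get_calibration("wrist");u=np.array([np.cos(np.radians(-73.7)),np.sin(np.radians(-73.7))])
p=plane("wrist",(255.7,134),.047,c);k=plane("wrist",(266,136),.016,c)
print(p,k,(p-k)[:2]@u*1000)
t=get_state()["tcp_pos"];print("grip-collar",(t-k)[:2]@u*1000, "edges",[(plane("wrist",(x,136),.016,c)[:2]-p[:2])@u*1000 for x in(256.3,275.5)])
o=np.array([.4748,.0266]);print("vs top-view collar",(t[:2]-o)@u*1000)
E
```

```text
[0.4696 0.0185 0.047 ] [0.471  0.0264 0.016 ] 7.213903177462837
grip-collar 7.440863041617849 edges [np.float64(-0.3740592443616372), np.float64(-13.926684814882904)]
vs top-view collar 6.566008454181595
```

```bash
python3 -m inch '[[1,-1,3,0,0,0,0],[1,-1,4,0,0,0,0],[1,0,0,0,0,0,0],[1,0,0,0,0,0,0],[1,0,0,0,0,0,0],[1,0,0,0,0,0,0],[1,0,0,0,0,0,0],[1,0,0,0,0,0,0],[1,0,0,0,0,0,0],[1,0,0,0,0,0,0]]'
python3 - <<'E'
from h import *
w=get_image("wrist")[:,:,::-1][90:230,180:330];s=get_image("scene")[:,:,::-1][130:230,180:300]
cv2.imwrite("pics/w4.png",np.vstack([cv2.resize(w,(450,420//2*2//2*2),interpolation=cv2.INTER_CUBIC)[:200],cv2.resize(s,(450,375),interpolation=cv2.INTER_CUBIC)]))
E
```

```text
time_s: 10.95
tcp_pos: [0.5198, 0.0404, 0.2466]
eef_rot: [-3.14, 0.001, -2.859]
wrist_force: [3.3, -6.2, -3.0]
opening: 0.0211
gripper_force: 40.0
```

View pics/w4.png

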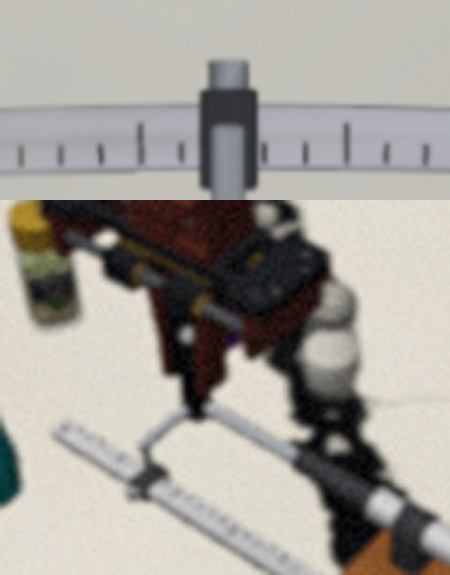

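The pointer (x 227) is centred on the collar (x 229). The shaker stands upright and clear, so I'm handing in.

```bash
python3 -c "
from plant import *
print(finish_job())"
```

```text
the job is handed in; nothing more can be done
None
```

I handed the job in: in the last pictures the pepper shaker stands upright about 11 cm beside the rod's line, and the gripper holds the rod with 40 N, its pointer within about 1 mm of the collar's middle; no verdict came back.

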